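Open the finishing-oil can

TASK

Unscrew the black cap from the oil can in its cradle, counter-clockwise through more than a full turn (several grips), without forcing the thread: let the cap climb freely, and never pull, press or push it sideways on the thread with more than about 25 N. Catch the cap as it comes free, lift it off upright in the gripper, and set it down upright, open side down, wholly on the cork coaster; do not drop it, and leave everything else on the bench where it is.

Things in the scene. Friction and masses are not known exactly. Their poses are not given: they have to be found in the camera images.
- cap: black ribbed plastic screw cap on the can's neck: 50 mm across where it is gripped, 29 mm tall, hollow below, about 60 g. Origin: centre of its lower rim; z up through its top. Seen from above it unscrews counter-clockwise (yaw grows), climbing 7.5 mm a turn; it comes free after about 1.2 to 1.35 turns. It stays put when let go.
- cap_top (a point): centre of the cap's top face, 29 mm above its rim, about 150 mm above the bench at the start. On the thread the cap has about 1.5 mm of play up and down and 1 to 2 mm sideways; it cannot be lifted farther until it is free. Free space all round the skirt and at least 8 mm below it.
- can: aluminium oil can, 80 mm across, in a wooden cradle (base 130 x 110 x 12 mm) screwed to the bench; cannot move. Origin: centre of the cradle's underside on the bench, on the can's axis; z up. The body ends 105 mm up, the cone shoulder meets the neck 112 mm up; the threaded neck, 39.5 mm over the thread, ends 143 mm up. At the start the cap's rim is about 121 mm up.
- can_mouth (a point): centre of the mouth, at the top of the can's neck, 143 mm above the bench; x, y lie on the thread's axis
- coaster: round flat cork coaster, 110 mm across, 6 mm thick, fixed on the bench. Origin: centre of its underside on the bench; its top is 6 mm above.
- glue: bystander: small glue bottle, 44 mm across, 110 mm tall, standing; origin at its underside's centre
- jar: bystander: amber glass jar with steel lid, 64 mm across, 75 mm tall, standing; origin at its underside's centre
- chisel: bystander: slim turning tool with a wooden handle, 200 mm long, lying between the can and the coaster; origin near its middle, at bench height
- brush: bystander: flat brush, 200 mm long, lying; origin near its middle, at bench height
- offcut: bystander: wooden offcut 110 x 50 x 22 mm, lying; origin at its underside's centre
- hammer: bystander: hammer, 240 mm long, lying; origin near its middle, at bench height
- sander: bystander: cork sanding block 100 x 45 x 30 mm, lying; origin at its underside's centre
Mind the look-alikes: they are no part of the job. What is shaped like the cap but green or purple is not meant.

How it is judged:
By the outcome, as a careful person would: the job done as asked, in the order asked, and still so for the second after the job is handed in, with the robot touching nothing.
It also fails if it takes over 72 s, if anything falls off the work surface, if the arm or the gripper's body presses on something with over 40 N, if the wrist force passes 120 N, or if a joint passes its speed limit or range.

ROBOT

A 6-joint arm with a two-finger parallel gripper is mounted at the origin on the work surface. World frame = base frame: x ahead of the robot, y to its left, z up, the work surface at z = 0. Lengths are in m, angles in rad, forces in N, time in s.
With the tool pointing down it reaches from about 0.375 to 0.9 m from the base axis. Payload 3.1 kg.
Tool frame: the origin (TCP) lies midway between the tips of the shut fingers; the grasp point (between the pads) lies 19 mm behind it; z points along the fingers, y is the line along which they close (so a half turn about z gives the same grasp; the last joint's range is limited). The gripper opens to 87 mm and grips with 3 to 60 N. Pads are 19 mm wide; open, the fingers measure 117 mm over their backs; the gripper's body (75 mm by 190 mm) begins 51 mm behind the grasp point.
Start: joints at [-1.438, 0.527, 1.433, -0, 1.181, -0.178], TCP at [0.191, -0.595, 0.223] pointing down, gripper open.
Joint ranges: [-3.08, 3.08], [-0.75, 2.2], [0.22, 2.44], [-1.43, 4.57], [0, 2.65], [-2.85, 2.85]. Speed limits (rad/s): [2.79, 2.79, 3.14, 3.14, 3.14, 3.14].

INTERFACE

Orientations are given as a unit quaternion [x, y, z, w].
In Python, from rig import get_obs, cams, job gives the robot as it stands.
- The arm moves only by the tool servo_tool, never from a script. Its argument "moves" is text: rows parted by semicolons, each of 5 numbers parted by spaces: the shift along the tool's x, y, z in m, then the turn about the tool's z in degrees, then the finger opening in m, from 0 to 0.087. In form: dx dy dz spin claw; .... A call has 1 to 10 rows; each row is the pose to reach, as a shift and turn from the pose commanded when the call began, along the tool's axes at that moment; what a row does not reach only later rows make up. A row lasts 1/12 s, in which the tool goes at most 41.7 mm and 7.16 degrees, less where a joint would pass 70% of its speed; a pose out of reach is approached as far as the arm can. A call with a gripper value outside its range is refused whole. The fingers move at their own pace and stop on an object; "grip_force" is the grip in N (left out, the last holds). Time passes only in rows, so rows that repeat a pose let the fingers close. It gives the time, the measured TCP pose, the force, the opening and the grip force at its end, in the units of the state.
- get_obs(): the state, without advancing time (a new reading comes with each control period).
- cams.camera(name): name is "scene" or "top" or "wrist"; returns the picture (480x640x3 uint8, blue, green, red); there is no depth.
- cams.camera_model(name): a dict with "fx", "fy", "cx", "cy" (pixels), "R" (3x3) and "t" (3): a world point X has camera coordinates R X + t. Camera axes: x right, y down, z forward; pixel columns grow to the right and rows downward; lengths in m; the calibration is good to about 2 mm. A picture is of the moment at which its call begins: read the wrist's pose just before it. camera_model takes no time and is no camera call; for the wrist camera it gives the pose at the moment of the call.
- job.hand_in(): hands the job in; it is judged then, once.
The state is a dict: "time": time; "q": joint angles; "joint_velocities": joint speeds; "joint_torque": joint torques, N m; "position": TCP position; "tool_rot": TCP orientation; "ft_force": force on the tool from outside, world axes, zero at the start; "moment": the same for the moment, N m; "grip_width": finger opening in m; "grip_force": force on a finger pad.
Only numpy, scipy, OpenCV 4.12 (cv2) and the standard library are available. Lean on these libraries where they do the work, as an engineer would, in place of code of your own. Each camera call takes 0.05 s, during which the arm holds its last target. There are 200 camera calls.

## Working session

There is one attempt and no reset: what is moved stays moved. The work goes in short steps, Python scripts to look and compute and a tool call to move; the robot and the scene stay as the last step left them, time stands still between calls to the robot, and variables do not carry over. Pictures are saved under pics/ and viewed, at most 10 in all, crops included, and the job is handed in when it is done.

Besides the shell and the picture viewer there is one more tool, called after "Request:" in YAML: its name, and indented under it one key for each argument. servo_tool: Moves the arm, as the interface text tells. Its arguments: {"type":"object","properties":{"moves":{"type":"string"},"grip_force":{"type":"number"}},"required":["moves"]}

```bash
mkdir -p pics; ls
python3 - <<'E'
from rig import get_obs,cams,job
import cv2,numpy as np
o=get_obs();print(o['time'],o['position'],o['tool_rot'],o['grip_width'],o['ft_force'])
for n in('scene','top'):
    cv2.imwrite(f'pics/{n}0.png',cams.camera(n));m=cams.camera_model(n);print(n,m)
E
```

```text
pics
0.0 [ 0.19105664 -0.59430143  0.22156792] [ 9.87948647e-01  1.54778172e-01  1.44473801e-05 -1.08956546e-03] 0.08701477529073301 [-0.6228033   0.44142218  0.45669826]
scene {'fx': 620.30258637542, 'fy': 620.30258637542, 'cx': 319.893913928683, 'cy': 239.09259402203736, 'R': array([[ 0.33146167,  0.94340178, -0.01123595],
       [ 0.53278208, -0.19699356, -0.82300473],
       [-0.77863754,  0.26680821, -0.56792338]]), 't': array([-0.18095175, -0.20946224,  2.18792437])}
top {'fx': 498.45555258039906, 'fy': 498.45555258039906, 'cx': 318.1833641253159, 'cy': 242.47656291799902, 'R': array([[ 0.00115077, -0.99991069,  0.01331529],
       [-0.9899308 , -0.00302383, -0.14151982],
       [ 0.14154744, -0.01301835, -0.98984587]]), 't': array([-0.01974141,  0.58501076,  1.07330185])}
```

View pics/top0.png

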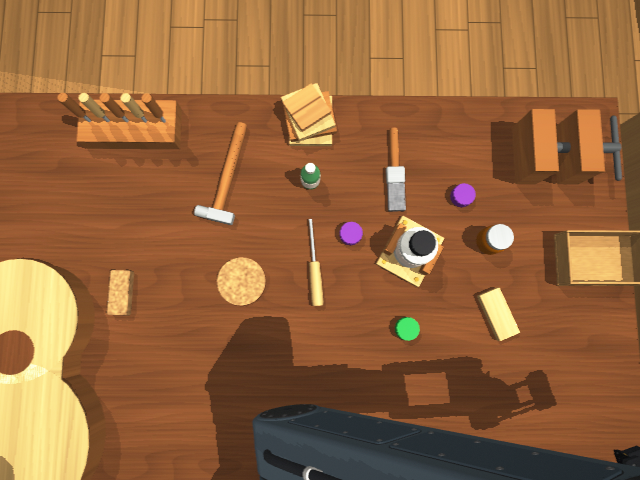

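View pics/scene0.png

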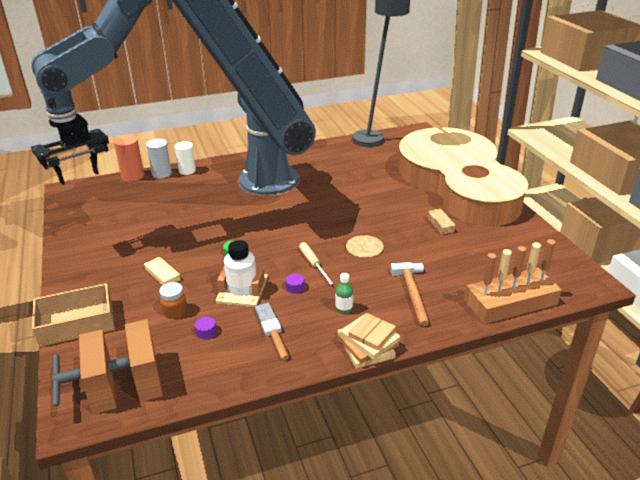

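The top view shows the black cap at about (423,243) and the coaster at (241,281), with the chisel lying between them. In the scene view the cap is at about (238,248) and the coaster at (365,246).

```bash
cat > h.py <<'E'
from rig import get_obs,cams,job
import cv2,numpy as np
from scipy.spatial.transform import Rotation as Rot
def ray(m,u,v,z):
    R,t=np.array(m['R']),np.array(m['t']);C=-R.T@t
    d=R.T@np.array([(u-m['cx'])/m['fx'],(v-m['cy'])/m['fy'],1]);return C+d*(z-C[2])/d[2]
def proj(m,X):
    p=np.array(m['R'])@X+m['t'];return np.array([m['fx']*p[0]/p[2]+m['cx'],m['fy']*p[1]/p[2]+m['cy']])
def blob(mask,near):
    mask=cv2.morphologyEx(mask.astype(np.uint8)*255,cv2.MORPH_CLOSE,np.ones((3,3)))
    cs,_=cv2.findContours(mask,cv2.RETR_EXTERNAL,cv2.CHAIN_APPROX_NONE)
    cs=[c for c in cs if cv2.contourArea(c)>60]
    return min(cs,key=lambda c:-cv2.pointPolygonTest(c,near,True))
def totool(X):
    o=get_obs();return Rot.from_quat(o['tool_rot']).inv().apply(np.array(X)-o['position'])
E
python3 - <<'E'
from h import *
im=cv2.imread('pics/top0.png');m=cams.camera_model('top')
g=im.max(2)
c=blob(g<60,(423,243));print('cap',cv2.minEnclosingCircle(c),cv2.boundingRect(c))
(u,v),r=cv2.minEnclosingCircle(c);
for z in(.15,.14):print(ray(m,u,v,z))
hsv=cv2.cvtColor(im,cv2.COLOR_BGR2HSV)
c2=blob((hsv[...,2]>140)&(hsv[...,0]<25),(241,281));e=cv2.fitEllipse(c2);print('coaster',e,ray(m,*e[0],.005))
s=cv2.imread('pics/scene0.png');ms=cams.camera_model('scene')
c=blob(s.max(2)<50,(238,250));print('scene cap',cv2.boundingRect(c));P=ray(m,u,v,.147);print(P,proj(ms,P), 'tool',totool([*P[:2],.16]))
hs=cv2.cvtColor(s,cv2.COLOR_BGR2HSV)
c2=blob((hs[...,2]>150)&(hs[...,0]<25),(365,246));e=cv2.fitEllipse(c2);print('coaster',e,ray(ms,*e[0],.006))
E
```

```text
cap ((420.8834533691406, 243.5075225830078), 12.145232200622559) (409, 232, 19, 24)
[ 0.56809773 -0.22482927  0.15      ]
[ 0.56951294 -0.22704766  0.14      ]
coaster ((315.6315002441406, 224.2903289794922), (550.2520141601562, 633.5728759765625), 99.78996276855469) [ 0.63297014 -0.01301856  0.005     ]
scene cap (229, 241, 19, 19)
[ 0.56852229 -0.22549478  0.147     ] [239.76431356 245.6285234 ] tool [ 0.47216347 -0.23567969  0.06229023]
coaster ((313.7872314453125, 219.93222045898438), (436.6414489746094, 610.3638916015625), 83.62606048583984) [0.31177142 0.06190393 0.006     ]
```

Request:
servo_tool:
  moves: "0.03 -0.015 -0.03 5 0.087; 0.065 -0.033 -0.035 10 0.087; 0.1 -0.05 -0.04 15 0.087; 0.135 -0.068 -0.04 20 0.087; 0.17 -0.085 -0.04 25 0.087; 0.205 -0.102 -0.04 30 0.087; 0.24 -0.12 -0.04 35 0.087; 0.275 -0.137 -0.04 40 0.087; 0.31 -0.155 -0.04 45 0.087; 0.345 -0.172 -0.04 50 0.087"

```text
time: 0.93
position: [0.4678, -0.3238, 0.2622]
tool_rot: [0.96, -0.279, -0.0, -0.0]
ft_force: [0.2, -0.3, -0.3]
grip_width: 0.0871
grip_force: 0.0
```

Run:
```python
from h import *
o=get_obs();print(o['time'],o['position'],o['q'],Rot.from_quat(o['tool_rot']).as_matrix()[:,0],'tool',totool([.569,-.226,.26]))
im=cv2.imread('pics/top0.png');m=cams.camera_model('top')
hsv=cv2.cvtColor(im,cv2.COLOR_BGR2HSV);print(hsv[281,241],hsv[281,200],hsv[265,250])
mk=((hsv[...,2]>140)).astype(np.uint8);mk[:, :205]=0;mk[:,275:]=0;mk[:245]=0;mk[320:]=0
c=max(cv2.findContours(mk,0,1)[0],key=cv2.contourArea);e=cv2.fitEllipse(c);print(e,ray(m,*e[0],.006),cv2.boundingRect(c))
```

```text
0.9333 [ 0.46782707 -0.32381514  0.26221756] [-8.01816229e-01  4.07682716e-01  1.52789459e+00  2.83965441e-05
  1.20708265e+00  1.33523541e+00] [ 0.84391002 -0.53648375 -0.00103164] tool [ 0.03290691 -0.13682428  0.00222123]
[ 19 127 249] [ 12 172 147] [ 21 120 252]
((241.11666870117188, 274.750244140625), (71.15319061279297, 78.42559814453125), 92.78229522705078) [0.51517638 0.15693    0.006     ] (205, 245, 70, 63)
```

Request:
servo_tool:
  moves: "0.01 -0.035 0 6 0.087; 0.02 -0.07 0 12 0.087; 0.03 -0.105 0 18 0.087; 0.033 -0.137 0 25 0.087; 0.033 -0.137 0 32 0.087; 0.033 -0.137 0 38 0.087; 0.033 -0.137 0 40 0.087; 0.033 -0.137 0 40 0.087; 0.033 -0.137 0 40 0.087"

```text
time: 1.68
position: [0.5677, -0.2272, 0.2621]
tool_rot: [0.808, -0.589, -0.0, 0.0]
ft_force: [0.6, -0.6, 0.6]
grip_width: 0.0871
grip_force: 0.0
```

Run:
```python
from h import *
o=get_obs();print(o['time'],o['position'],o['q'],o['ft_force'],Rot.from_quat(o['tool_rot']).as_matrix())
m=cams.camera_model('wrist');cv2.imwrite('pics/w1.png',cams.camera('wrist'));print(m)
print(proj(m,np.array([.569,-.226,.15])))
im=cv2.imread('pics/top0.png');m=cams.camera_model('top')
hsv=cv2.cvtColor(im,cv2.COLOR_BGR2HSV)
mk=((hsv[...,2]>170)&(hsv[...,1]<165)).astype(np.uint8);mk[:, :205]=0;mk[:,275:]=0;mk[:245]=0;mk[320:]=0
c=max(cv2.findContours(mk,0,1)[0],key=cv2.contourArea);e=cv2.fitEllipse(c);print(e,ray(m,*e[0],.006),cv2.boundingRect(c))
```

```text
1.6833 [ 0.56771379 -0.22719982  0.26210952] [-5.63203526e-01  4.68525123e-01  1.42149587e+00 -2.59684615e-05
  1.25253802e+00  2.26637037e+00] [ 0.61215002 -0.56814348  0.60222895] [[ 3.06987986e-01 -9.51713028e-01 -8.30272004e-04]
 [-9.51713113e-01 -3.06988445e-01  4.95081737e-04]
 [-7.26059651e-04  6.38196608e-04 -9.99999533e-01]]
{'fx': 378.44755235215445, 'fy': 378.44755235215445, 'cx': 320.1248634237119, 'cy': 241.0099983402908, 'R': array([[-9.51280620e-01, -3.08326186e-01, -3.80261037e-04],
       [-2.96991019e-01,  9.15975429e-01,  2.69787600e-01],
       [-8.28342720e-02,  2.56756649e-01, -9.62919782e-01]]), 't': array([0.47011272, 0.33320195, 0.53303935])}
[318.06697755 237.90135347]
((240.77133178710938, 280.8247985839844), (47.062644958496094, 48.11991882324219), 46.94614791870117) [0.50131534 0.15739703 0.006     ] (217, 257, 49, 49)
```

View pics/w1.png

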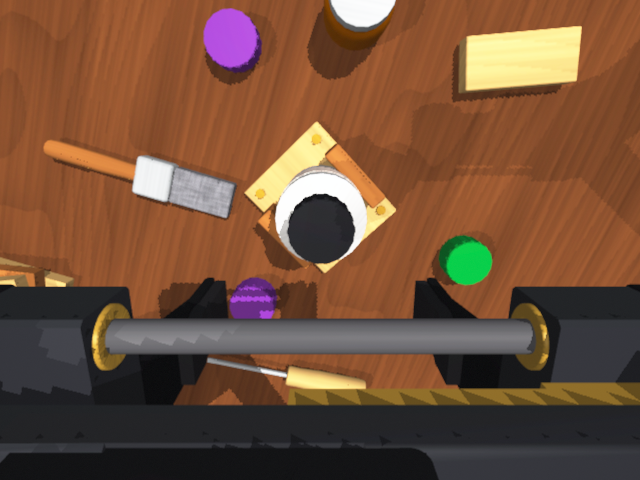

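The wrist picture shows the black cap at about (321,229), clear of everything, with its near skirt at the upper edge. I'll fit its top face on the z = 0.15 plane.

```bash
cat >> h.py <<'E'
from scipy.optimize import least_squares
def capfit(im,m,near,z=.15,th=60):
    c=blob(im.max(2)<th,near);x,y,w,h=cv2.boundingRect(c);print('bbox',x,y,w,h)
    R=np.array(m['R']);C=-R.T@m['t']
    P=np.array([ray(m,*p,z)[:2] for p in c[:,0,:].astype(float)])
    d=P-P.mean(0);a=P.mean(0)-C[:2];a/=np.linalg.norm(a)
    F=P[d@a>-.002]   # far side: top-face edge only
    f=least_squares(lambda s:np.hypot(*(F-s[:2]).T)-s[2],[*P.mean(0),.025],loss='soft_l1',f_scale=.001)
    print('centre',f.x,'rms',np.sqrt(np.mean(f.fun**2)),len(F));return f.x
E
python3 - <<'E'
from h import *
m=cams.camera_model('wrist');im=cv2.imread('pics/w1.png')
for th in(45,60,80):s=capfit(im,m,(321.,229.),th=th)
s=capfit(cv2.imread('pics/top0.png'),cams.camera_model('top'),(423.,243.))
print(totool([s[0],s[1],.2]))
E
```

```text
bbox 294 194 60 48
centre [ 0.55298063 -0.24180614  0.00854218] rms 0.002772532067734315 81
bbox 288 194 66 69
centre [ 0.56871338 -0.23143903  0.02405921] rms 0.00024902667063324426 101
bbox 288 194 67 69
centre [ 0.56874142 -0.23152518  0.02426711] rms 0.0002865662014416262 100
bbox 409 232 19 24
centre [ 0.57074761 -0.22995383  0.02454984] rms 0.0011285438451281119 35
[ 0.0034574  -0.00213878  0.06220454]
```

Request:
servo_tool:
  moves: "0.004 0 0.03 2 0.087; 0.0043 0 0.06 5 0.087; 0.0043 0 0.09 8 0.087; 0.0043 0 0.115 8 0.087; 0.0043 0 0.132 8 0.087; 0.0043 0 0.143 8 0.087; 0.0043 0 0.143 8 0.07; 0.0043 0 0.143 8 0.06"
  grip_force: 4

```text
time: 2.4
position: [0.5693, -0.2318, 0.1195]
tool_rot: [0.765, -0.644, -0.0, 0.0]
ft_force: [0.2, -0.4, 0.1]
grip_width: 0.0802
grip_force: 0.0
```

Run:
```python
from h import *
o=get_obs();print(o['time'],o['position'],o['q'],o['ft_force'],o['grip_width'])
m=cams.camera_model('wrist');im=cams.camera('wrist');cv2.imwrite('pics/w2.png',im)
print(proj(m,np.array([.569,-.2313,.15])))
```

```text
2.4 [ 0.56933054 -0.23177273  0.11952308] [-5.68192717e-01  6.41647902e-01  1.54840789e+00  2.74466060e-05
  9.51770683e-01  2.40225144e+00] [ 0.18286856 -0.40509743  0.10271319] 0.0801910368311661
[320.54187128 334.07079189]
```

View pics/w2.png

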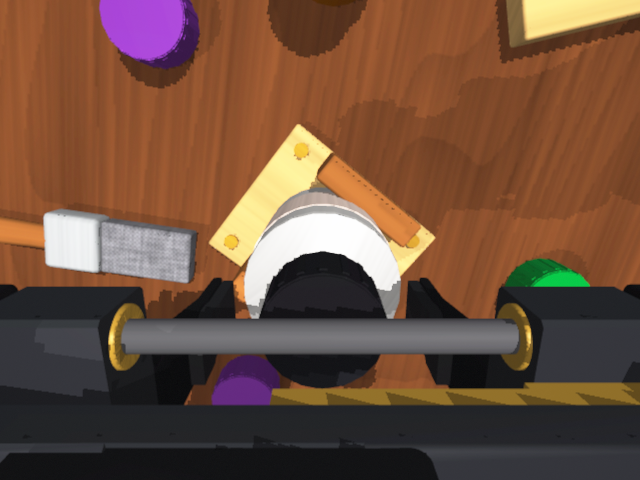

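The wrist picture shows the cap between the fingers, its middle at column 323 between pads at about 232 and 408. I'll close gently.

Request:
servo_tool:
  moves: "0 0 0 0 0.06; 0 0 0 0 0.05; 0 0 0 0 0.045; 0 0 0 0 0.045; 0 0 0 0 0.045; 0 0 0 0 0.045"
  grip_force: 5

```text
time: 2.95
position: [0.5695, -0.2316, 0.1202]
tool_rot: [0.765, -0.644, 0.001, -0.0]
ft_force: [-0.6, 0.3, 3.8]
grip_width: 0.0499
grip_force: 5.0
```

Request:
servo_tool:
  moves: "0 0 -0.0007 0 0.04; 0 0 -0.0007 0 0.04; 0 0 -0.0008 -6 0.04; 0 0 -0.0009 -12 0.04; 0 0 -0.001 -18 0.04; 0 0 -0.0012 -24 0.04; 0 0 -0.0013 -30 0.04; 0 0 -0.0013 -30 0.04"
  grip_force: 20

```text
time: 3.62
position: [0.5694, -0.2316, 0.121]
tool_rot: [0.906, -0.423, 0.0, 0.0]
ft_force: [0.2, -0.5, 1.4]
grip_width: 0.0498
grip_force: 20.0
```

Run:
```python
from h import *
o=get_obs();print(o['time'],o['position'],o['q'],o['ft_force'],o['moment'],o['grip_width'],o['grip_force'])
m=cams.camera_model('wrist');im=cams.camera('wrist');cv2.imwrite('pics/w3.png',im)
```

```text
3.6167 [ 0.56940478 -0.23160425  0.12096526] [-5.67812114e-01  6.39457146e-01  1.54794304e+00 -1.65860663e-04
  9.53780132e-01  1.87719403e+00] [ 0.18801522 -0.48351592  1.42067718] [0.0345223  0.01872626 0.00997259] 0.04977549542205284 19.998088652627075
```

Request:
servo_tool:
  moves: "0 0 -0.0001 -7 0.04; 0 0 -0.0003 -14 0.04; 0 0 -0.0004 -21 0.04; 0 0 -0.0006 -28 0.04; 0 0 -0.0007 -35 0.04; 0 0 -0.0009 -42 0.04; 0 0 -0.001 -49 0.04; 0 0 -0.0012 -56 0.04; 0 0 -0.0013 -63 0.04; 0 0 -0.0015 -70 0.04"

```text
time: 4.5
position: [0.5696, -0.2312, 0.1224]
tool_rot: [0.985, 0.173, 0.0, -0.0]
ft_force: [0.3, 1.7, 1.9]
grip_width: 0.0502
grip_force: 20.0
```

Run:
```python
from h import *
o=get_obs();print(o['time'],o['position'],o['q'],o['ft_force'],o['moment'],o['grip_width'],o['grip_force'])
```

```text
4.5 [ 0.56958367 -0.23118007  0.1223661 ] [-5.67557176e-01  6.37544523e-01  1.54698023e+00  1.03481216e-03
  9.56864623e-01  6.54278018e-01] [0.32898746 1.71577886 1.89490284] [ 0.17337755 -0.08846049 -0.06424594] 0.050176154668492616 19.997075804380415
```

Request:
servo_tool:
  moves: "0 0 -0.0001 -7 0.04; 0 0 -0.0003 -14 0.04; 0 0 -0.0004 -21 0.04; 0 0 -0.0006 -28 0.04; 0 0 -0.0007 -35 0.04; 0 0 -0.0009 -42 0.04; 0 0 -0.001 -49 0.04; 0 0 -0.0012 -56 0.04; 0 0 -0.0013 -63 0.04; 0 0 -0.0015 -70 0.04"

```text
time: 5.33
position: [0.569, -0.2302, 0.1238]
tool_rot: [0.707, 0.707, 0.001, -0.001]
ft_force: [0.9, 2.9, 2.6]
grip_width: 0.0496
grip_force: 20.0
```

Request:
servo_tool:
  moves: "0 0 -0.0001 -7 0.04; 0 0 -0.0003 -14 0.04; 0 0 -0.0004 -21 0.04; 0 0 -0.0006 -28 0.04; 0 0 -0.0007 -35 0.04; 0 0 -0.0009 -42 0.04; 0 0 -0.001 -49 0.04; 0 0 -0.0012 -56 0.04; 0 0 -0.0013 -63 0.04; 0 0 -0.0015 -70 0.04"

```text
time: 6.17
position: [0.5682, -0.2304, 0.1252]
tool_rot: [0.174, 0.985, 0.001, -0.001]
ft_force: [-1.2, 1.4, 3.5]
grip_width: 0.0497
grip_force: 20.0
```

Run:
```python
from h import *
o=get_obs();print(o['time'],o['position'],o['q'],o['ft_force'],o['moment'],o['grip_width'],o['grip_force'])
im=cams.camera('scene')[200:310,170:310];cv2.imwrite('pics/s4.png',cv2.resize(im,None,fx=4,fy=4,interpolation=2))
```

```text
6.1667 [ 0.56819302 -0.23039084  0.12516325] [-5.67559675e-01  6.33122746e-01  1.54649536e+00  7.07942232e-04
  9.65260861e-01 -1.78897059e+00] [-1.22230896  1.41521328  3.53201645] [ 0.37389044  0.16393191 -0.0531483 ] 0.049709177452165305 19.997201927850483
```

View pics/s4.png

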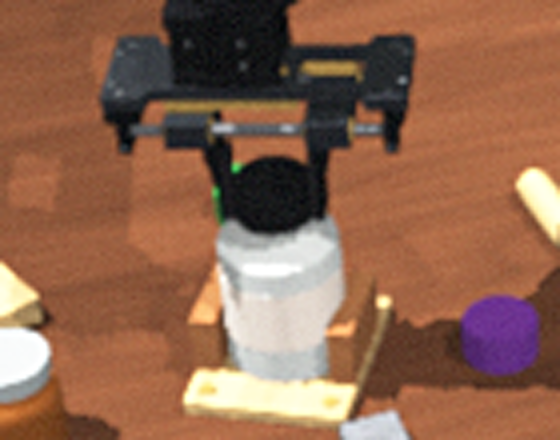

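The scene crop shows the cap held between the fingers over the upright can, with nothing else touched. I'll finish this stroke.

Request:
servo_tool:
  moves: "0 0 -0.0003 -7 0.04; 0 0 -0.0005 -14 0.04; 0 0 -0.0007 -21 0.04; 0 0 -0.0009 -28 0.04; 0 0 -0.0011 -35 0.04; 0 0 -0.0013 -42 0.04; 0 0 -0.0013 -42 0.04; 0 0 -0.0013 -42 0.05; 0 0 -0.0013 -42 0.06; 0 0 -0.0013 -42 0.065"

```text
time: 7.05
position: [0.5696, -0.2317, 0.1266]
tool_rot: [-0.188, 0.982, -0.0, 0.0]
ft_force: [0.2, 0.3, -0.4]
grip_width: 0.0565
grip_force: 0.0
```

Request:
servo_tool:
  moves: "0 0 0 0 0.065; 0 0 0 7 0.065; 0 0 0 14 0.065; 0 0 0 21 0.065; 0 0 0 28 0.065; 0 0 0 35 0.065; 0 0 0 42 0.065; 0 0 0 49 0.065; 0 0 0 56 0.065; 0 0 0 63 0.065"

```text
time: 7.88
position: [0.5696, -0.2316, 0.1268]
tool_rot: [0.355, 0.935, -0.0, 0.0]
ft_force: [0.3, 0.2, -1.3]
grip_width: 0.0647
grip_force: 0.0
```

Request:
servo_tool:
  moves: "0 0 0 7 0.065; 0 0 0 14 0.065; 0 0 0 21 0.065; 0 0 0 28 0.065; 0 0 0 35 0.065; 0 0 0 42 0.065; 0 0 0 49 0.065; 0 0 0 56 0.065; 0 0 0 63 0.065; 0 0 0 70 0.065"

```text
time: 8.72
position: [0.5696, -0.2316, 0.1267]
tool_rot: [0.827, 0.562, 0.0, 0.0]
ft_force: [-0.2, -0.2, -0.1]
grip_width: 0.0649
grip_force: 0.0
```

Request:
servo_tool:
  moves: "0 0 0 7 0.065; 0 0 0 14 0.065; 0 0 0 21 0.065; 0 0 0 28 0.065; 0 0 0 35 0.065; 0 0 0 42 0.065; 0 0 0 49 0.065; 0 0 0 56 0.065; 0 0 0 63 0.065; 0 0 0 70 0.065"

```text
time: 9.55
position: [0.5696, -0.2316, 0.1267]
tool_rot: [1.0, -0.014, 0.0, 0.0]
ft_force: [0.1, 0.6, 0.4]
grip_width: 0.065
grip_force: 0.0
```

Run:
```python
from h import *
o=get_obs();print(o['time'],o['position'],o['q'],o['ft_force'],o['moment'],o['grip_width'],o['grip_force'])
m=cams.camera_model('wrist');cv2.imwrite('pics/w5.png',cams.camera('wrist'))
```

```text
9.55 [ 0.56961322 -0.2316169   0.126748  ] [-5.67777785e-01  6.31607412e-01  1.54388278e+00  1.56663642e-04
  9.65321853e-01  1.03130938e+00] [0.06662176 0.59051579 0.42631563] [ 0.02779616  0.04448494 -0.00123091] 0.06500733215504655 0.0
```

View pics/w5.png

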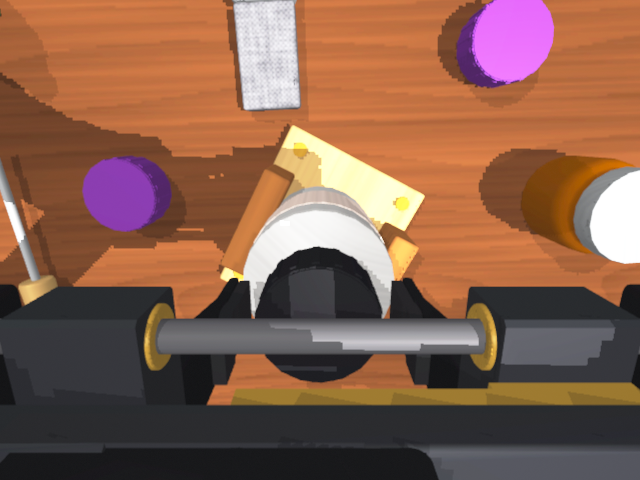

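The cap is centred between the open fingers at about column 318 and nothing is disturbed. I'll wind back a bit more, then re-grip.

Request:
servo_tool:
  moves: "0 0 0 7 0.065; 0 0 0 14 0.065; 0 0 0 21 0.065; 0 0 0 28 0.065; 0 0 0 35 0.065; 0 0 0 42 0.065; 0 0 0 49 0.065; 0 0 0 56 0.065; 0 0 0 63 0.065; 0 0 0 70 0.065"

```text
time: 10.43
position: [0.5695, -0.2316, 0.1267]
tool_rot: [0.812, -0.584, 0.0, -0.0]
ft_force: [-0.2, 0.3, 0.6]
grip_width: 0.0648
grip_force: 0.0
```

Request:
servo_tool:
  moves: "0 0 0 7 0.06; 0 0 0 8 0.05; 0 0 0 8 0.045; 0 0 0 8 0.04; 0 0 0 8 0.04; 0 0 0 8 0.04; 0 0 0 8 0.04"
  grip_force: 20

```text
time: 11.02
position: [0.5696, -0.2316, 0.1268]
tool_rot: [0.771, -0.637, 0.0, -0.0]
ft_force: [1.0, 0.7, 0.0]
grip_width: 0.05
grip_force: 20.0
```

Request:
servo_tool:
  moves: "0 0 -0.0001 -7 0.04; 0 0 -0.0003 -14 0.04; 0 0 -0.0004 -21 0.04; 0 0 -0.0006 -28 0.04; 0 0 -0.0007 -35 0.04; 0 0 -0.0009 -42 0.04; 0 0 -0.001 -49 0.04; 0 0 -0.0012 -56 0.04; 0 0 -0.0013 -63 0.04; 0 0 -0.0015 -70 0.04"

```text
time: 11.85
position: [0.5696, -0.2316, 0.1284]
tool_rot: [0.997, -0.077, 0.0, 0.0]
ft_force: [-0.5, 0.2, 0.7]
grip_width: 0.0499
grip_force: 20.0
```

Run:
```python
from h import *
o=get_obs();print(o['time'],o['position'],o['q'],o['ft_force'],o['moment'],o['grip_width'],o['grip_force'])
```

```text
11.85 [ 0.56959281 -0.23160684  0.12839725] [-5.67807826e-01  6.29310026e-01  1.54287315e+00  2.18571742e-04
  9.68564106e-01  1.15664403e+00] [-0.52165603  0.15705777  0.65081189] [ 0.07539816 -0.12224412 -0.01565129] 0.04989733804917758 19.996864481981902
```

Request:
servo_tool:
  moves: "0 0 -0.0001 -7 0.04; 0 0 -0.0003 -14 0.04; 0 0 -0.0004 -21 0.04; 0 0 -0.0006 -28 0.04; 0 0 -0.0007 -35 0.04; 0 0 -0.0009 -42 0.04; 0 0 -0.001 -49 0.04; 0 0 -0.0012 -56 0.04; 0 0 -0.0013 -63 0.04; 0 0 -0.0015 -70 0.04"

```text
time: 12.68
position: [0.5694, -0.2308, 0.1298]
tool_rot: [0.861, 0.509, 0.0, -0.0]
ft_force: [0.6, 1.9, 0.9]
grip_width: 0.0497
grip_force: 20.0
```

Request:
servo_tool:
  moves: "0 0 -0.0001 -7 0.04; 0 0 -0.0003 -14 0.04; 0 0 -0.0004 -21 0.04; 0 0 -0.0006 -28 0.04; 0 0 -0.0007 -35 0.04; 0 0 -0.0009 -42 0.04; 0 0 -0.001 -49 0.04; 0 0 -0.0012 -56 0.04; 0 0 -0.0013 -63 0.04; 0 0 -0.0015 -70 0.04"

```text
time: 13.52
position: [0.5687, -0.2305, 0.1313]
tool_rot: [0.413, 0.911, 0.001, -0.001]
ft_force: [-0.4, 0.7, 2.4]
grip_width: 0.05
grip_force: 20.0
```

Run:
```python
from h import *
o=get_obs();print(o['time'],o['position'],o['q'],o['ft_force'],o['moment'],o['grip_width'],o['grip_force'])
```

```text
13.5167 [ 0.56873262 -0.23053761  0.13128004] [-5.67386466e-01  6.24968918e-01  1.54187499e+00  9.46501799e-04
  9.76746402e-01 -1.28669216e+00] [-0.3911969   0.70293446  2.35666242] [ 0.38456417 -0.00274625 -0.03697665] 0.050031509187020255 19.99694968915719
```

Request:
servo_tool:
  moves: "0 0 -0.0003 -7 0.04; 0 0 -0.0006 -14 0.04; 0 0 -0.0008 -21 0.04; 0 0 -0.001 -28 0.04; 0 0 -0.0012 -35 0.04; 0 0 -0.0015 -35 0.04; 0 0 -0.002 -35 0.04; 0 0 -0.0025 -35 0.04; 0 0 -0.003 -35 0.04; 0 0 -0.003 -35 0.04"

```text
time: 14.35
position: [0.569, -0.2313, 0.134]
tool_rot: [0.124, 0.992, 0.0, -0.0]
ft_force: [-0.4, 0.7, -0.5]
grip_width: 0.0493
grip_force: 20.0
```

Request:
servo_tool:
  moves: "0 0 -0.001 0 0.04; 0 0 -0.002 0 0.04; 0 0 -0.003 0 0.04; 0 0 -0.003 0 0.04; 0 0 -0.003 0 0.04"

```text
time: 14.77
position: [0.5693, -0.2315, 0.1373]
tool_rot: [0.124, 0.992, -0.0, 0.0]
ft_force: [-0.4, 0.6, -1.0]
grip_width: 0.0497
grip_force: 20.0
```

Request:
servo_tool:
  moves: "0 0 -0.005 0 0.04; 0 0 -0.012 0 0.04; 0 0 -0.02 0 0.04; 0 0 -0.03 0 0.04; 0 0 -0.042 0 0.04; 0 0 -0.054 0 0.04; 0 0 -0.06 0 0.04; 0 0 -0.062 0 0.04; 0 0 -0.062 0 0.04"

```text
time: 15.52
position: [0.5697, -0.2318, 0.2003]
tool_rot: [0.124, 0.992, -0.0, 0.001]
ft_force: [0.2, 0.0, -0.9]
grip_width: 0.0497
grip_force: 20.0
```

Run:
```python
from h import *
o=get_obs();print(o['time'],o['position'],o['q'],o['ft_force'],o['grip_width'])
s=cams.camera('scene');m=cams.camera_model('scene');cv2.imwrite('pics/s6f.png',s)
c=s[170:310,170:400];cv2.imwrite('pics/s6.png',cv2.resize(c,None,fx=3,fy=3,interpolation=2))
h=cv2.cvtColor(s,cv2.COLOR_BGR2HSV);mk=((h[...,2]>170)&(h[...,1]<165)).astype(np.uint8)
mk[:225]=0;mk[265:]=0;mk[:,:335]=0;mk[:,390:]=0
c=max(cv2.findContours(mk,0,1)[0],key=cv2.contourArea);e=cv2.fitEllipse(c);C=ray(m,*e[0],.006);print(e,C)
print('tool',totool([.501,.157,.2]),Rot.from_quat(o['tool_rot']).as_matrix())
```

```text
15.5167 [ 0.56967416 -0.23176303  0.20027251] [-5.67858308e-01  5.38216672e-01  1.48330626e+00 -8.64405346e-06
  1.11802044e+00 -1.89094170e+00] [ 0.16611003  0.04895321 -0.86026805] 0.049701360898231586
((358.8999938964844, 240.17169189453125), (25.104061126708984, 46.14497375488281), 120.06369018554688) [0.4649634  0.15270846 0.006     ]
tool [ 0.16141231  0.35989884 -0.00067125] [[-9.69474967e-01  2.45184255e-01  1.72347463e-03]
 [ 2.45182616e-01  9.69476279e-01 -1.10871264e-03]
 [-1.94270666e-03 -6.52303130e-04 -9.99997900e-01]]
```

View pics/s6.png

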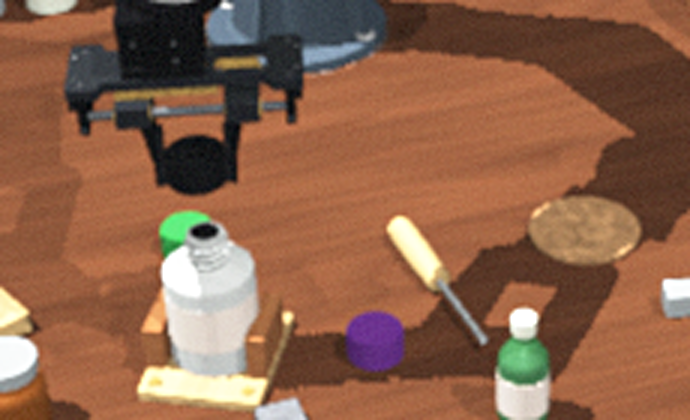

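The scene crop shows the cap upright in the gripper, clear of the bare neck, and the coaster at about (584,229) in the crop. I'll carry it over.

Request:
servo_tool:
  moves: "0.005 0.01 0 0 0.04; 0.013 0.03 0 0 0.04; 0.026 0.058 0 0 0.04; 0.04 0.089 0 0 0.04; 0.054 0.12 0 0 0.04; 0.068 0.151 0 0 0.04; 0.082 0.182 0 0 0.04; 0.096 0.213 0 0 0.04; 0.11 0.244 0 0 0.04; 0.122 0.272 0 0 0.04"

```text
time: 16.4
position: [0.5155, 0.0647, 0.1984]
tool_rot: [0.123, 0.992, 0.0, -0.001]
ft_force: [0.7, 0.2, -1.4]
grip_width: 0.0497
grip_force: 20.0
```

Request:
servo_tool:
  moves: "0.012 0.028 0.005 0 0.04; 0.022 0.05 0.015 0 0.04; 0.031 0.069 0.03 0 0.04; 0.036 0.081 0.05 0 0.04; 0.039 0.088 0.07 0 0.04; 0.039 0.088 0.09 0 0.04; 0.039 0.088 0.11 0 0.04; 0.039 0.088 0.12 0 0.04; 0.039 0.088 0.12 0 0.04; 0.039 0.088 0.12 0 0.04"

```text
time: 17.23
position: [0.5008, 0.1571, 0.0788]
tool_rot: [0.124, 0.992, -0.0, -0.001]
ft_force: [-0.2, 0.4, -0.2]
grip_width: 0.0495
grip_force: 20.0
```

Run:
```python
from h import *
o=get_obs();print(o['time'],o['position'],o['q'],o['ft_force'],o['grip_width'])
m=cams.camera_model('wrist');cv2.imwrite('pics/w7.png',cams.camera('wrist'))
print('coaster expected px',proj(m,np.array([.501,.157,.006])),[proj(m,np.array([.501+.055*np.cos(a),.157+.055*np.sin(a),.006])).round() for a in np.arange(4)*np.pi/2])
print('tool',totool([.501,.157,.006]))
```

```text
17.2333 [0.50079547 0.15712207 0.0787604 ] [ 9.08717174e-02  6.17391073e-01  1.80252465e+00  1.39712229e-04
  7.23415849e-01 -1.23231319e+00] [-0.22816262  0.41858056 -0.24559284] 0.049510859653395044
coaster expected px [319.5273598  253.58345532] [array([339., 328.]), array([403., 234.]), array([298., 170.]), array([239., 273.])]
tool [ 0.00059419 -0.00025098  0.07350092]
```

View pics/w7.png

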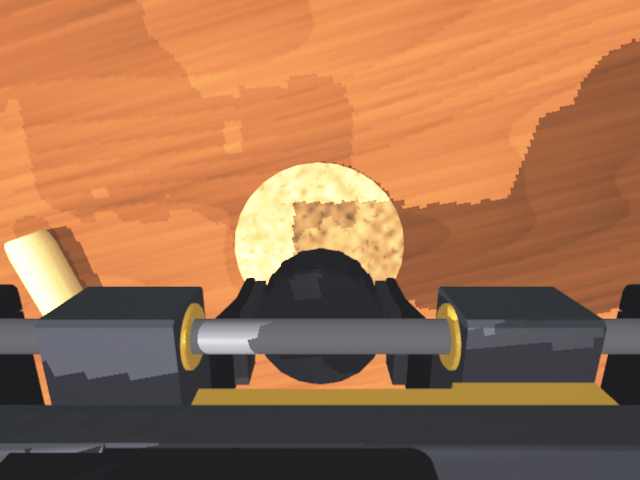

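The coaster spans columns 236–404 with its top at row 162, as predicted, so the cap is centred over it. I'll lower it, slowly at the end.

Request:
servo_tool:
  moves: "0 0 0.012 0 0.04; 0 0 0.025 0 0.04; 0 0 0.038 0 0.04; 0 0 0.05 0 0.04; 0 0 0.058 0 0.04; 0 0 0.063 0 0.04; 0 0 0.066 0 0.04; 0 0 0.068 0 0.04; 0 0 0.068 0 0.04; 0 0 0.068 0 0.04"

```text
time: 18.12
position: [0.5018, 0.157, 0.0116]
tool_rot: [0.124, 0.992, 0.0, 0.0]
ft_force: [-0.3, -1.0, -0.0]
grip_width: 0.0496
grip_force: 20.0
```

Request:
servo_tool:
  moves: "0 0 0.001 0 0.04; 0 0 0.002 0 0.04; 0 0 0.002 0 0.04; 0 0 0.003 0 0.04; 0 0 0.003 0 0.04; 0 0 0.003 0 0.04"

```text
time: 18.62
position: [0.5014, 0.157, 0.0081]
tool_rot: [0.124, 0.992, -0.0, -0.0]
ft_force: [-0.0, 0.5, 0.1]
grip_width: 0.0499
grip_force: 20.0
```

Request:
servo_tool:
  moves: "0 0 0.0005 0 0.04; 0 0 0.001 0 0.04; 0 0 0.001 0 0.04; 0 0 0.0015 0 0.04; 0 0 0.0015 0 0.04; 0 0 0.0015 0 0.04"

```text
time: 19.12
position: [0.5016, 0.157, 0.0074]
tool_rot: [0.123, 0.992, 0.0, 0.0]
ft_force: [-0.5, -0.7, 6.7]
grip_width: 0.0497
grip_force: 20.0
```

Contact shows at 6.7 N. I'll release slowly, retreat and check.

Request:
servo_tool:
  moves: "0 0 -0.0005 0 0.04; 0 0 -0.0005 0 0.04; 0 0 -0.0005 0 0.052; 0 0 -0.0005 0 0.056; 0 0 -0.0005 0 0.06; 0 0 -0.0005 0 0.066; 0 0 -0.0005 0 0.072; 0 0 -0.0005 0 0.078; 0 0 -0.0005 0 0.078; 0 0 -0.005 0 0.078"

```text
time: 19.95
position: [0.5009, 0.1569, 0.0112]
tool_rot: [0.124, 0.992, -0.0, -0.001]
ft_force: [0.6, 0.7, -0.3]
grip_width: 0.0768
grip_force: 0.0
```

Request:
servo_tool:
  moves: "0 0 -0.01 0 0.078; 0 0 -0.025 0 0.078; 0 0 -0.05 0 0.078; 0 0 -0.08 0 0.078; 0 0 -0.11 0 0.078; 0 0 -0.14 0 0.078; 0 0 -0.16 0 0.078; 0 0 -0.165 0 0.078; 0 0 -0.165 0 0.078"

```text
time: 20.7
position: [0.5025, 0.1572, 0.179]
tool_rot: [0.123, 0.992, 0.001, 0.002]
ft_force: [1.3, -0.4, 0.2]
grip_width: 0.0777
grip_force: 0.0
```

Run:
```python
from h import *
o=get_obs();print(o['time'],o['position'],o['ft_force'],o['grip_width'])
cv2.imwrite('pics/s8.png',cams.camera('scene'))
```

```text
20.7 [0.50249386 0.15715534 0.17898642] [ 1.27981019 -0.41863368  0.21204317] 0.07769608494346016
```

View pics/s8.png

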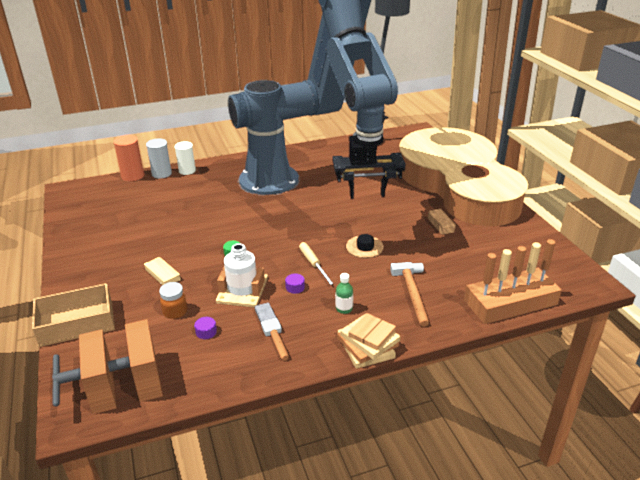

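The cap stands upright in the middle of the coaster at (366,243), the gripper is clear, and everything else is where it was.

```bash
python3 -c "
from rig import job
print(job.hand_in())"
```

```text
the job is handed in; nothing more can be done
None
```

I unscrewed the black cap in two grips (about 1.4 turns), set it upright in the middle of the cork coaster, and handed the job in at about 21 s; side and vertical forces stayed under 7 N in every reading I took.

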